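Drop the T-handled coupling pin into the trolley coupling

TASK

Couple the drawbar to the trolley coupling on the bench: take the pin with the T-shaped crossbar handle out of the rack and put it down through the round eye of the coupling, until its shoulder rests flat on the top plate. Lower it in by hand, do not let it drop in from above, then let go; leave the two other pins in the rack.

Things in the scene. Friction and masses are not known exactly. Their poses are not given: they have to be found in the camera images.
- tpin_head (a point): Centre of the crossbar of the steel T-handled pin (0.3 kg): bar 62 mm along own y, 14 x 14 mm thick, pinched across own x from above. Own z up. The shoulder disc (52 mm wide, 6 thick) has its underside 37 mm below this point; under it a tapered-tip shank, 16 mm thick, 65 long. It hangs upright by the shoulder in one of a green rack's three holes, 80 mm apart, rack top 85 mm high, bar roughly along the row.
- ballpin_head (a point): Centre of the 32 mm ball knob of another steel pin in the rack, otherwise of the same build (shoulder's underside 37 mm below). Not to be used; it stays in the rack.
- ringpin_head (a point): Centre of the upright 40 mm pull ring of a third steel pin in the rack, otherwise of the same build (shoulder's underside 37 mm below). Not to be used; it stays in the rack.
- eye (a point): Centre of the round eye (37 mm wide) at the upper face of the dark steel coupling's top plate: fixed, level, 95 mm above the bench, 8 mm thick. z up. The drawbar, with a 41 mm eye, lies ready right below it; the coupling's floor is 85 mm below this point. A square 27 mm window 90 mm along own -y in the same plate is not for the pin. Any crossbar direction will do.
Not all that is in view belongs to the job. Leave any turquoise look-alike of the part that bears tpin_head alone.

How it is judged:
By the outcome, as a careful person would: the job done as asked, in the order asked, and still so for the second after the job is handed in, with the robot touching nothing.
It also fails if it takes over 38 s, if anything falls off the work surface, if the arm or the gripper's body presses on something with over 40 N, if the wrist force passes 120 N, or if a joint passes its speed limit or range.

ROBOT

A 6-joint arm with a two-finger parallel gripper is mounted at the origin on the work surface. World frame = base frame: x ahead of the robot, y to its left, z up, the work surface at z = 0. Lengths are in m, angles in rad, forces in N, time in s.
With the tool pointing down it reaches from about 0.35 to 0.775 m from the base axis. Payload 7.3 kg.
Tool frame: the origin (TCP) lies at the very end of the fingers, on their centre line; the grasp point (between the pads) lies 19 mm behind it (grip_depth is the y of the grasp point in the tool frame, in m); y points along the fingers, z is the direction in which the jaws open and shut, and the axes are right-handed (so a half turn about y gives the same grasp; the last joint's range is limited). The gripper opens to 92 mm and grips with 3 to 60 N. Pads are 19 mm wide; open, the fingers measure 130 mm over their backs; the gripper's body (75 mm by 190 mm) begins 47 mm behind the grasp point.
Start: joints at [-1.252, 0.342, 1.524, -0, 1.275, -0.146], TCP at [0.235, -0.469, 0.191] pointing down, gripper open.
Joint ranges: [-2.53, 2.53], [-0.77, 2.02], [0.04, 2.7], [-1, 4.14], [0.28, 2.66], [-3.11, 3.11]. Speed limits (rad/s): [2.57, 2.57, 3.14, 3.14, 3.14, 3.14].

INTERFACE

Orientations are given as a rotation vector (axis times angle).
In Python, from cell import * gives the robot as it stands.
- The arm moves only by the tool jog_arm, never from a script. Its argument "deltas" is a list of rows, each an object with "dr": the turn, a rotation vector about the tool's x, y, z in degrees, a list of three; "travel": the shift along the tool's x, y, z in mm, a list of three; "grip": the opening, from 0 (shut) to 1 (fully open). A call has 1 to 20 rows; each row is the pose to reach, as a shift and turn from the pose commanded when the call began, along the tool's axes at that moment; what a row does not reach only later rows make up. A row lasts 1/12 s, in which the tool goes at most 41.7 mm and 7.16 degrees, less where a joint would pass 70% of its speed; a pose out of reach is approached as far as the arm can. A call with a gripper value outside its range is refused whole. The fingers move at their own pace and stop on an object; "grip_force" is the grip in N (left out, the last holds). Time passes only in rows, so rows that repeat a pose let the fingers close. It gives the time, the measured TCP pose, the force and the opening at its end, in the units of the state.
- observe(): the state, without advancing time (a new reading comes with each control period).
- grab_frame(name): name is "scene" or "top" or "wrist"; returns a dict with "color" (384x512x3 uint8, red, green, blue), "K" (3x3 intrinsics, pixels), "dist" ([k1, k2, p1, p2, k3] as OpenCV has them; the pictures are not rectified), "rvec" (rotation vector, rad) and "tvec" (3), from world to camera coordinates, as OpenCV has them; the wrist camera has in their place "tool_from_camera" (4x4, takes a point from camera to tool coordinates, whose origin is the TCP and whose axes are the tool frame's). Camera axes: x right, y down, z forward; pixel columns grow to the right and rows downward; lengths in m; the calibration is good to about 2 mm. A picture is of the moment at which its call begins: read the wrist's pose just before it. There is no depth.
- finish_job(): hands the job in, once; it reports no verdict.
The state is a dict: "t": time; "joint_pos": joint angles; "dq": joint speeds; "tau": joint torques, N m; "position": TCP position; "orientation": TCP orientation; "wrist_force": force on the tool from outside, world axes, zero at the start; "wrist_torque": the same for the moment, N m; "width": opening from 0.0 (shut) to 1.0 (fully open).
Only numpy, scipy, OpenCV 4.12 (cv2) and the standard library are available. Lean on these libraries where they do the work, as an engineer would, in place of code of your own. Each camera call takes 0.05 s, during which the arm holds its last target. There are 200 camera calls.

## Working session

There is one attempt and no reset: what is moved stays moved. The work goes in short steps, Python scripts to look and compute and a tool call to move; the robot and the scene stay as the last step left them, time stands still between calls to the robot, and variables do not carry over. Pictures are saved under pics/ and viewed, about 8 in all and at most 12, crops included, and the job is handed in when it is done.

Besides the shell and the picture viewer there is one more tool, called as a command line: name --argument value ..., lists and objects as JSON in quotes. jog_arm: Moves the arm, as the interface text tells. Its arguments: {"type":"object","properties":{"deltas":{"type":"array","items":{"type":"object","properties":{"dr":{"type":"array","items":{"type":"number"}},"travel":{"type":"array","items":{"type":"number"}},"grip":{"type":"number"}}}},"grip_force":{"type":"number"}},"required":["deltas"]}

```bash
mkdir -p pics; python3 - <<'E'
from cell import *
import cv2,numpy as np
s=observe(); print(s)
for n in("scene","top"):
    f=grab_frame(n); cv2.imwrite(f"pics/{n}0.png",f["color"][:,:,::-1]); np.savez(f"{n}0.npz",**f); print(n,f["K"].tolist(),f["dist"],f["rvec"],f["tvec"])
E
```

```text
{'t': 0.0, 'joint_pos': array([-1.25203179e+00,  3.42735123e-01,  1.52502640e+00, -5.67392967e-05,
        1.27540633e+00, -1.45974225e-01]), 'dq': array([-0.00038578, -0.00084966, -0.00077109,  0.00092969,  0.00027588,
       -0.00105148]), 'tau': array([-1.97103168e-04, -4.31243670e+01, -2.44225073e+01,  7.16064451e-02,
        5.54354070e-02, -1.06525545e-04]), 'position': array([ 0.23516421, -0.46885653,  0.19023531]), 'orientation': array([-0.46471728,  1.96447774, -1.96132167]), 'wrist_force': array([0.92974474, 0.20499142, 0.58702426]), 'wrist_torque': array([-0.01432232, -0.02694613,  0.07320639]), 'width': 0.9974738919239627}
scene [[454.2727564223436, 0.0, 261.69371160046217], [0.0, 454.2727564223436, 186.24847411713006], [0.0, 0.0, 1.0]] [-0.09596338  0.          0.          0.          0.        ] [ 2.09446331  0.85098219 -0.42946233] [-0.42083302 -0.11989347  1.45175921]
top [[433.93383419730793, 0.0, 261.58387226515106], [0.0, 433.93383419730793, 184.6707035865172], [0.0, 0.0, 1.0]] [0.04623131 0.         0.         0.         0.        ] [ 2.1780872  -2.14098467  0.15544226] [0.02550244 0.5615542  1.21407644]
```

View pics/scene0.png

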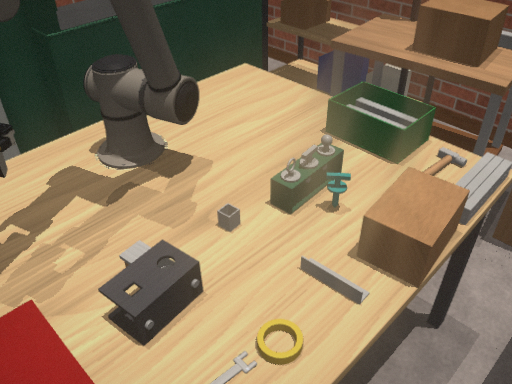

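View pics/top0.png

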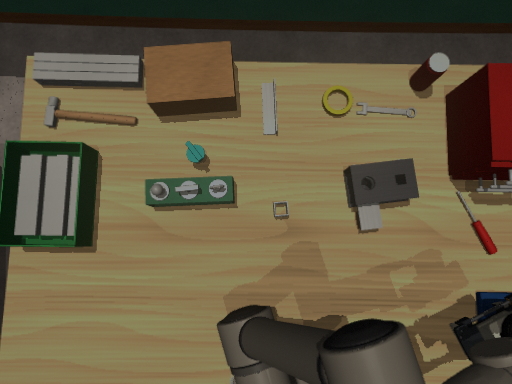

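Scene shows the rack at about (308,175) and the coupling at (155,285). In the top view the rack is at (190,190), with pins at (159,190) ball-like, (188,189) and (218,188). The turquoise look-alike stands at (195,153). The eye is at about (368,183) and the square window at (400,180). I'll enlarge these to tell the pins apart.

```bash
python3 - <<'E'
import cv2,numpy as np
a=cv2.imread("pics/scene0.png")[125:215,260:360]; b=cv2.imread("pics/top0.png")
r=lambda i,s:cv2.resize(i,s,interpolation=cv2.INTER_CUBIC)
A=r(a,(400,360)); B=r(b[165:215,140:240],(400,200)); C=r(b[150:240,335:425],(360,360))
o=np.zeros((570,780,3),np.uint8);o[:360,:400]=A;o[365:565,:400]=B;o[:360,410:770]=C
cv2.imwrite("pics/crop1.png",o)
E
```

```text
(no output)
```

View pics/crop1.png

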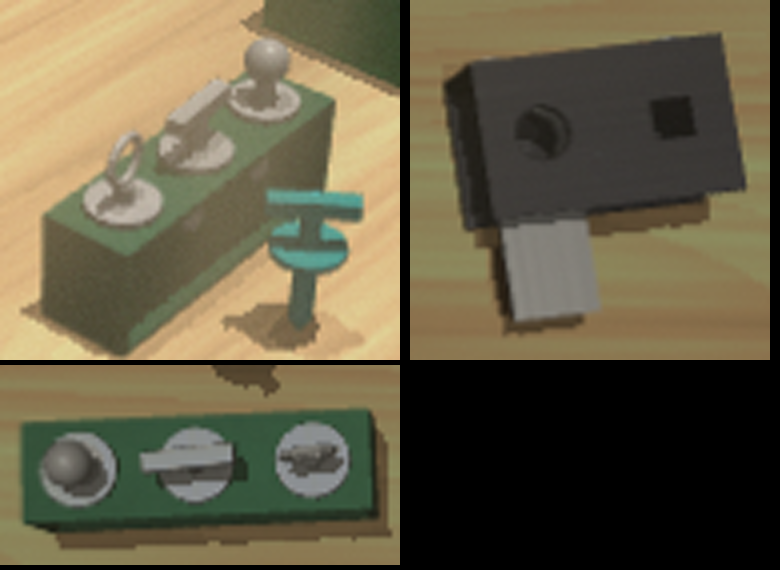

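Candidates: the middle one, top (187,188), is the steel T with its bar along the row. Left (159,190) is the ball and right (218,188) the ring. The turquoise T at (195,153) is outside the rack, so it's the decoy. The middle pin is the target; the eye is the round hole at top (368,183).

```bash
cat >h.py <<'E'
import cv2,numpy as np
from scipy.spatial.transform import Rotation as R
def ray(f,uv):
    n=cv2.undistortPoints(np.array([[uv]],float),f["K"],f["dist"])[0,0]
    M=cv2.Rodrigues(f["rvec"])[0]; return -M.T@f["tvec"], M.T@np.array([*n,1])
def onz(f,uv,z):
    c,d=ray(f,uv); return c+d*(z-c[2])/d[2]
def wray(f,s,uv):
    n=cv2.undistortPoints(np.array([[uv]],float),f["K"],f["dist"])[0,0]
    T=f["tool_from_camera"]; Rt=R.from_rotvec(s["orientation"]).as_matrix()
    return Rt@T[:3,3]+s["position"], Rt@T[:3,:3]@np.array([*n,1])
def won(f,s,uv,z):
    c,d=wray(f,s,uv); return c+d*(z-c[2])/d[2]
E
python3 - <<'E'
from h import *
from cell import *
np.set_printoptions(precision=4,suppress=True)
t=dict(np.load("top0.npz"));s=dict(np.load("scene0.npz"))
for n,uv,z in[("ballD",(159.5,190.8),.091),("TD",(189.3,189.8),.091),("ringD",(218.3,188.5),.091),("bar1",(175.5,189.2),.129),("bar2",(198,187.6),.129),("eye",(368.3,183),.095),("win",(400.8,179.3),.095)]:
    print(n,onz(t,uv,z))
for n,uv,z in[("TD",(260+200/4,125+150/4),.091),("ringD",(260+124/4,125+201/4),.091),("ballD",(260+265/4,125+99/4),.091),("eye",(168.5,263),.095),("win",(131,290),.095)]: print("scene",n,onz(s,uv,z))
o=observe();print(R.from_rotvec(o["orientation"]).as_matrix())
f=grab_frame("wrist");print(f["K"],f["dist"],f["tool_from_camera"])
E
```

```text
ballD [0.5319 0.3147 0.091 ]
TD [0.5361 0.2337 0.091 ]
ringD [0.5411 0.1545 0.091 ]
bar1 [0.5326 0.2643 0.129 ]
bar2 [0.5379 0.205  0.129 ]
eye [ 0.5633 -0.2575  0.095 ]
win [ 0.5752 -0.3468  0.095 ]
scene TD [0.545  0.2323 0.091 ]
scene ringD [0.5467 0.1531 0.091 ]
scene ballD [0.5376 0.3127 0.091 ]
scene eye [ 0.5718 -0.2555  0.095 ]
scene win [ 0.5772 -0.3505  0.095 ]
[[-0.8939 -0.0004  0.4482]
 [-0.4482  0.0013 -0.8939]
 [-0.0002 -1.     -0.0013]]
[[287.0146   0.     255.6992]
 [  0.     287.0146 194.2842]
 [  0.       0.       1.    ]] [-0.0403  0.      0.      0.      0.    ] [[ 0.0004  0.966   0.2584 -0.0702]
 [-0.0009 -0.2584  0.966  -0.1932]
 [ 1.     -0.0006  0.0008 -0.0001]
 [ 0.      0.      0.      1.    ]]
```

jog_arm --deltas '[{"dr":[0,0,0],"travel":[-100,-8,-13],"grip":0.5},{"dr":[0,0,0],"travel":[-389,-10,-50],"grip":0.5},{"dr":[0,0,0],"travel":[-389,-10,-50],"grip":0.5},{"dr":[0,0,0],"travel":[-389,-10,-50],"grip":0.5},{"dr":[0,0,0],"travel":[-389,-10,-50],"grip":0.5},{"dr":[0,0,0],"travel":[-389,-10,-50],"grip":0.5},{"dr":[0,0,0],"travel":[-389,-10,-50],"grip":0.5},{"dr":[0,0,0],"travel":[-389,-10,-50],"grip":0.5},{"dr":[0,0,0],"travel":[-389,-10,-50],"grip":0.5},{"dr":[0,0,0],"travel":[-389,-10,-50],"grip":0.5},{"dr":[0,0,0],"travel":[-389,-10,-50],"grip":0.5},{"dr":[0,0,0],"travel":[-389,-10,-50],"grip":0.5},{"dr":[0,0,0],"travel":[-389,-10,-50],"grip":0.5},{"dr":[0,0,0],"travel":[-389,-10,-50],"grip":0.5}]'

```text
t: 1.32
position: [0.5597, -0.2512, 0.2009]
orientation: [-0.464, 1.964, -1.964]
wrist_force: [-0.2, -0.9, 0.4]
width: 0.499
```

```bash
cat >wr.py <<'E'
import sys,pickle
from h import *
from cell import *
o=observe();f=grab_frame("wrist");n=sys.argv[1]
cv2.imwrite(f"pics/{n}.png",f["color"][:,:,::-1]);pickle.dump((f,o),open(n+".pkl","wb"))
print(o["t"],o["position"],R.from_rotvec(o["orientation"]).as_matrix().round(4).tolist(),o["wrist_force"],o["width"])
E
python3 wr.py w1
```

```text
1.3167 [ 0.55966155 -0.2511685   0.20087954] [[-0.8946, -0.0006, 0.4469], [-0.4469, -0.0001, -0.8946], [0.0006, -1.0, -0.0002]] [-0.20515887 -0.87941958  0.38807978] 0.4985653011391944
```

View pics/w1.png

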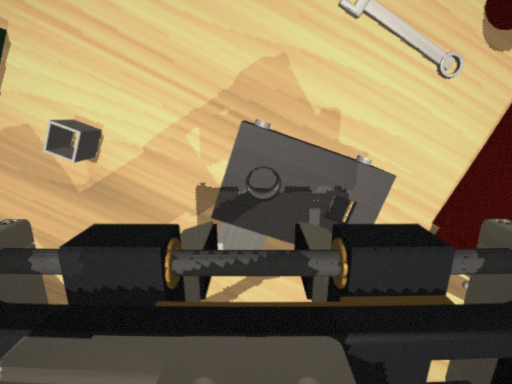

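The wrist view shows the coupling plate, with the eye at about (263,182) and the window at (341,207). I'll turn these into world points.

```bash
python3 - <<'E'
from h import *
import pickle
f,o=pickle.load(open("w1.pkl","rb"))
e=won(f,o,(263,182),.095);w=won(f,o,(341,207),.095);print(e,w,np.linalg.norm(e-w))
print(won(f,o,(247,182),.095)-won(f,o,(280,182),.095))
s=dict(np.load("scene0.npz"));t=dict(np.load("top0.npz"))
for n,g in(("scene",s),("top",t)):
    M=cv2.projectPoints(np.array([e,w]),g["rvec"],g["tvec"],g["K"],g["dist"])[0];print(n,M.reshape(-1,2))
print("decoy",onz(t,(195,153),.1))
E
```

```text
[ 0.5665588  -0.25662078  0.095     ] [ 0.5797671  -0.34581736  0.095     ] 0.09016921802553714
[-0.01571967  0.03150318  0.        ]
scene [[166.55585545 261.97841658]
 [133.7381299  289.40314097]]
top [[367.95808763 181.81352058]
 [400.40299648 177.63802003]]
decoy [0.63724851 0.22052599 0.1       ]
```

jog_arm --deltas '[{"dr":[0,-5,0],"travel":[-10,0,-22],"grip":0.5},{"dr":[0,-68.5,0],"travel":[-196,0,-445],"grip":0.5},{"dr":[0,-68.5,0],"travel":[-196,0,-445],"grip":0.5},{"dr":[0,-68.5,0],"travel":[-196,0,-445],"grip":0.5},{"dr":[0,-68.5,0],"travel":[-196,0,-445],"grip":0.5},{"dr":[0,-68.5,0],"travel":[-196,0,-445],"grip":0.5},{"dr":[0,-68.5,0],"travel":[-196,0,-445],"grip":0.5},{"dr":[0,-68.5,0],"travel":[-196,0,-445],"grip":0.5},{"dr":[0,-68.5,0],"travel":[-196,0,-445],"grip":0.5},{"dr":[0,-68.5,0],"travel":[-196,0,-445],"grip":0.5},{"dr":[0,-68.5,0],"travel":[-196,0,-445],"grip":0.5},{"dr":[0,-68.5,0],"travel":[-196,0,-445],"grip":0.5},{"dr":[0,-68.5,0],"travel":[-196,0,-445],"grip":0.5},{"dr":[0,-68.5,0],"travel":[-196,0,-445],"grip":0.5},{"dr":[0,-68.5,0],"travel":[-196,0,-445],"grip":0.5},{"dr":[0,-68.5,0],"travel":[-196,0,-445],"grip":0.5},{"dr":[0,-68.5,0],"travel":[-196,0,-445],"grip":0.5}]'

```text
t: 2.78
position: [0.5368, 0.2334, 0.2011]
orientation: [-1.249, 1.145, -1.145]
wrist_force: [0.1, 0.1, 0.3]
width: 0.499
```

```bash
python3 wr.py w2
```

```text
2.7833 [0.53681908 0.2334444  0.20106392] [[0.0868, 0.0001, 0.9962], [-0.9962, -0.0004, 0.0868], [0.0004, -1.0, 0.0001]] [0.10504724 0.08026823 0.34428768] 0.49941395260257576
```

View pics/w2.png

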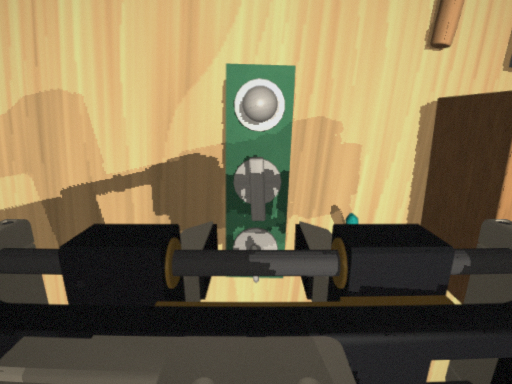

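The ball pin is at (260,103). The T bar runs (257,159)–(258,221) over its disc at (257,182), and the ring disc is at about (255,245). The bar is lined up with the tool.

```bash
python3 - <<'E'
from h import *
import pickle
f,o=pickle.load(open("w2.pkl","rb"))
for n,uv,z in[("ball disc",(260,104.5),.091),("T disc",(257.3,182),.091),("end1",(257,159),.129),("end2",(258,221),.129)]:
    p=won(f,o,uv,z);print(n,p,R.from_rotvec(o["orientation"]).as_matrix().T@(p-o["position"])*1e3)
# edges of bar across middle row
g=cv2.cvtColor(f["color"],cv2.COLOR_RGB2GRAY);print(g[172:173,228:290],g[205:206,228:290])
E
```

```text
ball disc [0.53494712 0.3160337  0.091     ] [-82.48462954 110.03090258   5.29629651]
T disc [0.53928344 0.23568808 0.091     ] [ -2.06588741 110.06329085   2.64155141]
end1 [0.53611043 0.26586097 0.129     ] [-32.38491327  72.05096088   2.10264139]
end2 [0.54243614 0.20514137 0.129     ] [28.65459054 72.0757735   3.13348889]
[[ 93  92  91  93  90  87  81  92 154 177 180 180 181 182 181 183 177 124
   93  87  90  93 104 154 164 165 163 169 171 174 174 176 184 133  99  83
   88  89  86  90  87  87  91  85  91 113 175 191 192 193 164 121  74  54
   47  45  40  47  46  43  56 115]] [[ 42  44  45  52  42  43  48  44  46  49  45  44  47  46  48  42  47  44
   43  42  42  46  49  75  86  84  86  87  86  86  87  89  89  86  84  80
   74  57  42  45  46  46  48  47  51  84  93  89  63  47  45  49  48  43
   45  45  45  48  53 107 157 167]]
```

jog_arm --deltas '[{"dr":[0,0,0],"travel":[-2,15,2.6],"grip":0.5},{"dr":[0,0,0],"travel":[-2,40,2.6],"grip":0.5},{"dr":[0,0,0],"travel":[-2,65,2.6],"grip":0.5},{"dr":[0,0,0],"travel":[-2,85,2.6],"grip":0.5},{"dr":[0,0,0],"travel":[-2,94,2.6],"grip":0.5},{"dr":[0,0,0],"travel":[-2,98,2.6],"grip":0.5},{"dr":[0,0,0],"travel":[-2,98,2.6],"grip":0.5},{"dr":[0,0,0],"travel":[-2,98,2.6],"grip":0.1},{"dr":[0,0,0],"travel":[-2,98,2.6],"grip":0.1},{"dr":[0,0,0],"travel":[-2,98,2.6],"grip":0.1},{"dr":[0,0,0],"travel":[-2,98,2.6],"grip":0.1},{"dr":[0,0,0],"travel":[-2,98,2.6],"grip":0.1},{"dr":[0,0,0],"travel":[-2,98,2.6],"grip":0.1},{"dr":[0,0,0],"travel":[-2,98,2.6],"grip":0.1}]' --grip_force 35

```text
t: 4.0
position: [0.5388, 0.2377, 0.1031]
orientation: [-1.25, 1.143, -1.143]
wrist_force: [0.4, -0.2, 0.3]
width: 0.104
```

Opening 0.104 is 9.6 mm, less than the 14 mm bar, so something is wrong. Looking.

```bash
python3 wr.py w3; python3 - <<'E'
from cell import *
import cv2,numpy as np
f=grab_frame("scene")["color"][110:230,250:370,::-1];w=cv2.imread("pics/w3.png")[130:330,150:370]
o=np.zeros((400,800,3),np.uint8);o[:,:400]=cv2.resize(f,(400,400),interpolation=2);o[:364,400:]=cv2.resize(w,(400,364),interpolation=2)
cv2.imwrite("pics/c3.png",o)
E
```

```text
4.0 [0.53883799 0.2376819  0.1030501 ] [[0.0895, 0.0002, 0.996], [-0.996, -0.0, 0.0895], [0.0, -1.0, 0.0002]] [ 0.40289042 -0.21325043  0.25750347] 0.10385728315941566
```

View pics/c3.png

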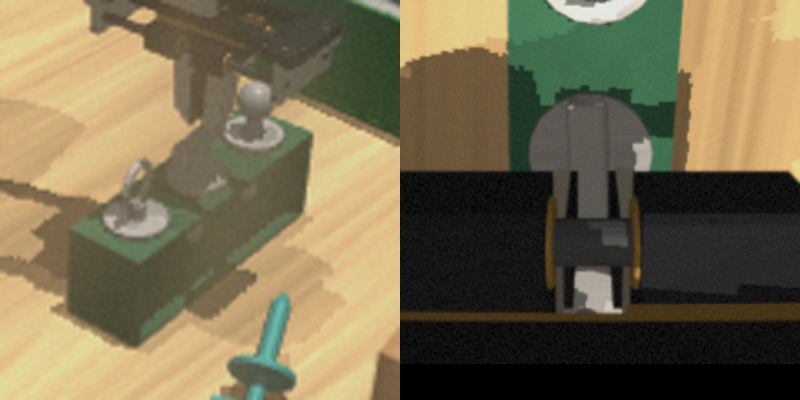

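The bar passes between the fingers over its disc, so the reading may just have stopped at my 0.1 target. The turquoise decoy has tipped over (scene about (330,215)). It's 100 mm away and lower than the gripper body, so I don't think I touched it. I'll command the jaws fully shut to test the grip.

jog_arm --deltas '[{"dr":[0,0,0],"travel":[0,0,0],"grip":0.0},{"dr":[0,0,0],"travel":[0,0,0],"grip":0.0},{"dr":[0,0,0],"travel":[0,0,0],"grip":0.0},{"dr":[0,0,0],"travel":[0,0,0],"grip":0.0}]' --grip_force 35

```text
t: 4.43
position: [0.5388, 0.2376, 0.1028]
orientation: [-1.25, 1.143, -1.143]
wrist_force: [-0.6, 1.0, -0.2]
width: 0.002
```

```bash
python3 wr.py w4; python3 - <<'E'
from cell import *
import cv2,numpy as np
g=grab_frame("top")["color"][120:250,120:260,::-1]
f=grab_frame("scene")["color"][110:260,250:400,::-1];w=cv2.imread("pics/w4.png")[130:330,150:370]
o=np.zeros((600,800,3),np.uint8);o[:400,:400]=cv2.resize(f,(400,400),interpolation=2);o[:300,400:]=cv2.resize(w,(400,300),interpolation=2);o[300:,400:]=cv2.resize(g,(400,300),interpolation=2)
cv2.imwrite("pics/c4.png",o)
E
```

```text
4.4333 [0.53880028 0.2376055  0.10284389] [[0.0895, -0.0001, 0.996], [-0.996, -0.0001, 0.0895], [0.0001, -1.0, -0.0001]] [-0.62710326  1.04431913 -0.16740148] 0.0021870428961891816
```

View pics/c4.png

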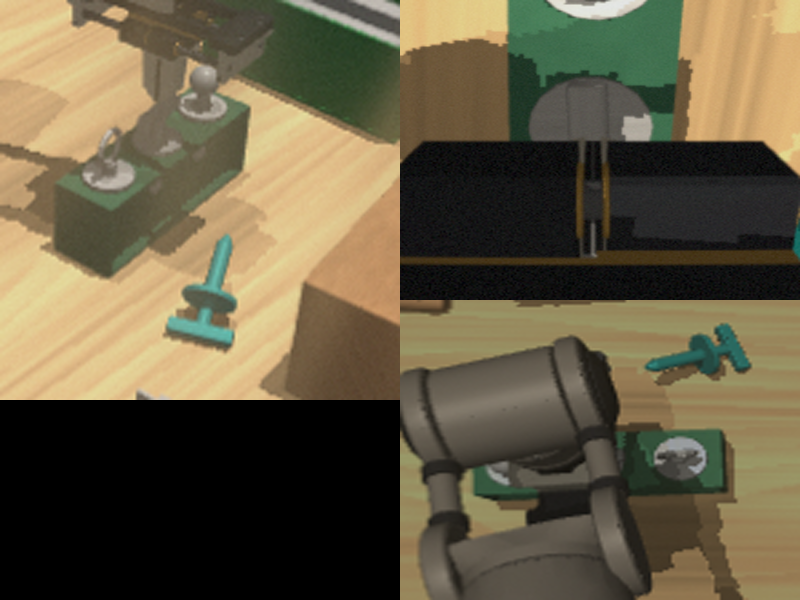

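The jaws shut fully on nothing while the T still seems to stand in its hole. I'll compare predicted and seen positions.

```bash
python3 - <<'E'
from h import *
from cell import *
import pickle
s=dict(np.load("scene0.npz"))
P=lambda g,p:cv2.projectPoints(np.array([p],float),g["rvec"],g["tvec"],g["K"],g["dist"])[0].ravel()
print("bar ends",P(s,(.536,.266,.122)),P(s,(.5424,.205,.122)),"ball",P(s,(.532,.315,.122)))
f,o=pickle.load(open("w4.pkl","rb"));print("tcp scene",P(s,o["position"]))
T=f["tool_from_camera"]
def W(p):
    q=np.linalg.inv(T)@np.array([*p,1]);return cv2.projectPoints(q[None,:3],np.zeros(3),np.zeros(3),f["K"],f["dist"])[0].ravel()
print("tcp wrist",W((0,0,0)),"grasp",W((0,-.019,0)),"bar end near cam",W((-.031,-.026,0)))
g=grab_frame("scene")["color"][:,:,::-1][115:205,265:355];w=f["color"][:,:,::-1][150:290,200:320]
im=np.hstack([cv2.resize(g,(400,400),interpolation=2),cv2.resize(w,(343,400),interpolation=2)])
cv2.imwrite("pics/c5.png",np.clip(im*1.8,0,255).astype(np.uint8))
E
```

```text
bar ends [316.02203808 146.66393386] [303.25937775 156.61136556] ball [326.01599908 139.27750739]
tcp scene [309.73505206 157.15584078]
tcp wrist [254.52260374 218.47841901] grasp [254.42575092 228.44089455] bar end near cam [254.30325551 184.36070139]
```

View pics/c5.png

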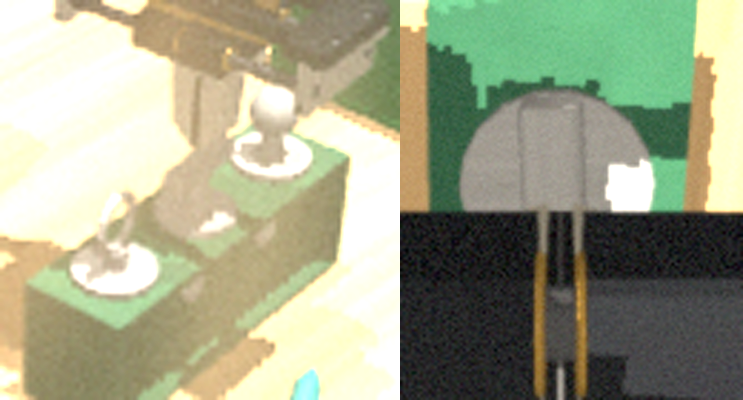

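The jaws shut at a reading that should have caught the bar, and the fingertips look higher than the TCP in the scene view. I'll open, lift 60 mm and check the fingertips against the projected TCP.

jog_arm --deltas '[{"dr":[0,0,0],"travel":[0,0,0],"grip":0.5},{"dr":[0,0,0],"travel":[0,0,0],"grip":0.5},{"dr":[0,0,0],"travel":[0,0,0],"grip":0.5},{"dr":[0,0,0],"travel":[0,0,0],"grip":0.5},{"dr":[0,0,0],"travel":[0,0,0],"grip":0.5},{"dr":[0,0,0],"travel":[0,-30,0],"grip":0.5},{"dr":[0,0,0],"travel":[0,-60,0],"grip":0.5},{"dr":[0,0,0],"travel":[0,-60,0],"grip":0.5}]'

```text
t: 5.3
position: [0.5418, 0.2386, 0.1689]
orientation: [-1.241, 1.137, -1.146]
wrist_force: [1.4, 1.3, 0.7]
width: 0.492
```

```bash
python3 wr.py w6; python3 - <<'E'
from h import *
from cell import *
import pickle
f,o=pickle.load(open("w6.pkl","rb"))
f=grab_frame("scene");P=cv2.projectPoints(o["position"][None],f["rvec"],f["tvec"],f["K"],f["dist"])[0].ravel();print(P)
Rt=R.from_rotvec(o["orientation"]).as_matrix()
im=cv2.resize(f["color"][90:190,255:355,::-1],(500,500),interpolation=2)
for dz in(-.023,0,.023):
    p=cv2.projectPoints((o["position"]+Rt@[0,0,dz])[None],f["rvec"],f["tvec"],f["K"],f["dist"])[0].ravel()
    cv2.drawMarker(im,(int((p[0]-254.5)*5),int((p[1]-89.5)*5)),(0,0,255),cv2.MARKER_CROSS,10,1)
w=cv2.imread("pics/w6.png")[140:300,180:340]
cv2.imwrite("pics/c6.png",np.hstack([np.clip(im*1.5,0,255).astype(np.uint8)[:,:],cv2.copyMakeBorder(cv2.resize(w,(300,300)),0,200,0,0,0)]))
E
```

```text
5.3 [0.54183484 0.23861846 0.16885772] [[0.0895, 0.0097, 0.9959], [-0.996, 0.0029, 0.0895], [-0.002, -0.9999, 0.0099]] [1.3711966  1.27684585 0.65844487] 0.4915607005487226
[312.2814951  136.38669204]
```

View pics/c6.png

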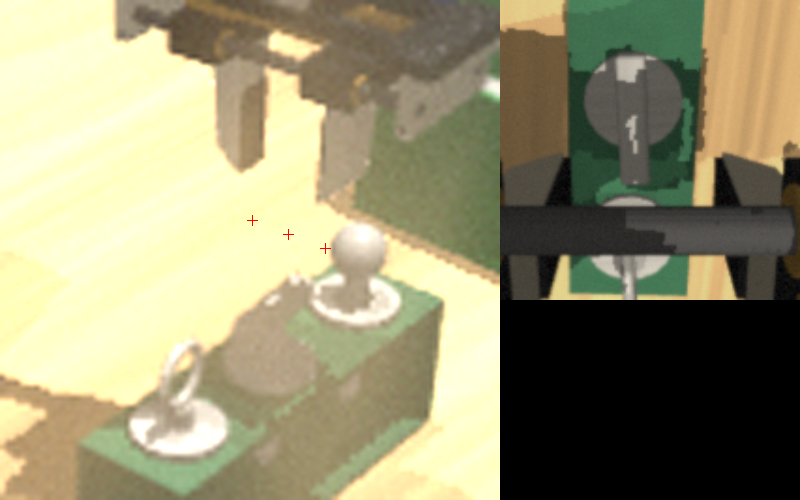

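The fingertips, at crop (242,170) and (322,200), sit about 48 crop pixels (5x) above the projected TCP crosses. The pins do project correctly, so the fingers end short of the reported TCP. I'll work out by how much.

```bash
python3 - <<'E'
from h import *
import pickle
f,o=pickle.load(open("w6.pkl","rb"));s=dict(np.load("scene0.npz"));Rt=R.from_rotvec(o["orientation"]).as_matrix()
for d in(.0,.02,.025,.03,.035,.04):
  pts=[o["position"]+Rt@[x,-d,z] for z in(-.042,-.023,.023,.042) for x in(-.0095,.0095)]
  p=(cv2.projectPoints(np.array(pts),s["rvec"],s["tvec"],s["K"],s["dist"])[0].reshape(-1,2)-[254.5,89.5])*5
  print(d,p.round().astype(int).tolist())
T=f["tool_from_camera"]
q=np.linalg.inv(T)
for d in(0,.02,.03,.04):
  c=[q[:3,:3]@np.array([x,-d,z])+q[:3,3] for z in(-.023,.023) for x in(-.0095,.0095)]
  print(d,((cv2.projectPoints(np.array(c),np.zeros(3),np.zeros(3),f["K"],f["dist"])[0].reshape(-1,2)-[180,140])*300/160+[500,0]).round().tolist())
from cell import *
o=observe();print(o["t"],o["position"],o["orientation"],o["joint_pos"],o["dq"])
E
```

```text
0.0 [[234, 202], [213, 216], [263, 213], [242, 228], [336, 241], [316, 256], [367, 253], [347, 268]]
0.02 [[235, 169], [214, 183], [265, 180], [244, 195], [338, 208], [318, 223], [370, 219], [349, 234]]
0.025 [[235, 161], [214, 175], [265, 172], [244, 186], [339, 199], [318, 214], [370, 211], [350, 226]]
0.03 [[235, 153], [214, 167], [265, 163], [244, 178], [340, 191], [319, 206], [371, 202], [351, 217]]
0.035 [[236, 144], [215, 158], [266, 155], [245, 169], [340, 182], [320, 197], [372, 194], [351, 209]]
0.04 [[236, 136], [215, 150], [266, 147], [245, 161], [341, 174], [320, 188], [372, 185], [352, 200]]
0 [[579.0, 123.0], [580.0, 170.0], [701.0, 123.0], [699.0, 170.0]]
0.02 [[572.0, 141.0], [574.0, 192.0], [707.0, 141.0], [705.0, 192.0]]
0.03 [[568.0, 151.0], [570.0, 205.0], [711.0, 151.0], [709.0, 205.0]]
0.04 [[564.0, 162.0], [566.0, 219.0], [715.0, 162.0], [713.0, 219.0]]
5.4 [0.53951099 0.23783706 0.16409002] [-1.24773577  1.14110662 -1.1438614 ] [ 2.85346103e-01  4.79574830e-01  1.38385064e+00 -1.38146806e-04
  1.27524646e+00  1.95733788e-01] [-0.00097562  0.03302717  0.04684368  0.00122111 -0.00869672 -0.00116405]
```

Both cameras put the real fingertips about 32 mm behind the reported TCP (scene 31–33, wrist 33). So the right grasp reading is z ≈ 0.072, not 0.103. I'll descend 91 mm and grip.

jog_arm --deltas '[{"dr":[0,0,0],"travel":[0,15,0],"grip":0.5},{"dr":[0,0,0],"travel":[0,35,0],"grip":0.5},{"dr":[0,0,0],"travel":[0,55,0],"grip":0.5},{"dr":[0,0,0],"travel":[0,70,0],"grip":0.5},{"dr":[0,0,0],"travel":[0,80,0],"grip":0.5},{"dr":[0,0,0],"travel":[0,86,0],"grip":0.5},{"dr":[0,0,0],"travel":[0,90,0],"grip":0.5},{"dr":[0,0,0],"travel":[0,91,0],"grip":0.5},{"dr":[0,0,0],"travel":[0,91,0],"grip":0.5}]'

```text
t: 6.15
position: [0.5391, 0.2377, 0.0721]
orientation: [-1.25, 1.143, -1.143]
wrist_force: [0.0, 0.1, 0.0]
width: 0.504
```

jog_arm --deltas '[{"dr":[0,0,0],"travel":[0,0,0],"grip":0},{"dr":[0,0,0],"travel":[0,0,0],"grip":0},{"dr":[0,0,0],"travel":[0,0,0],"grip":0},{"dr":[0,0,0],"travel":[0,0,0],"grip":0},{"dr":[0,0,0],"travel":[0,0,0],"grip":0},{"dr":[0,0,0],"travel":[0,0,0],"grip":0},{"dr":[0,0,0],"travel":[0,0,0],"grip":0}]' --grip_force 35

```text
t: 6.73
position: [0.5387, 0.2377, 0.0721]
orientation: [-1.25, 1.143, -1.143]
wrist_force: [-1.2, -0.3, 2.2]
width: 0.148
```

Width 0.148 (13.6 mm): the bar is gripped. Lift straight up.

jog_arm --deltas '[{"dr":[0,0,0],"travel":[0,-5,0],"grip":0},{"dr":[0,0,0],"travel":[0,-15,0],"grip":0},{"dr":[0,0,0],"travel":[0,-30,0],"grip":0},{"dr":[0,0,0],"travel":[0,-50,0],"grip":0},{"dr":[0,0,0],"travel":[0,-70,0],"grip":0},{"dr":[0,0,0],"travel":[0,-90,0],"grip":0},{"dr":[0,0,0],"travel":[0,-110,0],"grip":0},{"dr":[0,0,0],"travel":[0,-130,0],"grip":0},{"dr":[0,0,0],"travel":[0,-140,0],"grip":0},{"dr":[0,0,0],"travel":[0,-145,0],"grip":0},{"dr":[0,0,0],"travel":[0,-145,0],"grip":0},{"dr":[0,0,0],"travel":[0,-145,0],"grip":0}]'

```text
t: 7.73
position: [0.5384, 0.2375, 0.216]
orientation: [-1.252, 1.144, -1.143]
wrist_force: [0.3, -0.2, -4.1]
width: 0.153
```

```bash
python3 wr.py w7; python3 - <<'E'
from h import *
from cell import *
f=grab_frame("scene")["color"][60:220,230:390,::-1]; w=cv2.imread("pics/w7.png")[100:300,160:360]
cv2.imwrite("pics/c7.png",np.hstack([np.clip(cv2.resize(f,(400,400),interpolation=2)*1.4,0,255).astype(np.uint8),cv2.resize(w,(400,400),interpolation=2)]))
E
```

```text
7.7333 [0.53836652 0.23746848 0.21596771] [[0.0895, -0.0014, 0.996], [-0.996, -0.0005, 0.0895], [0.0004, -1.0, -0.0015]] [ 0.31861541 -0.18432724 -4.06684901] 0.15252204131751473
```

View pics/c7.png

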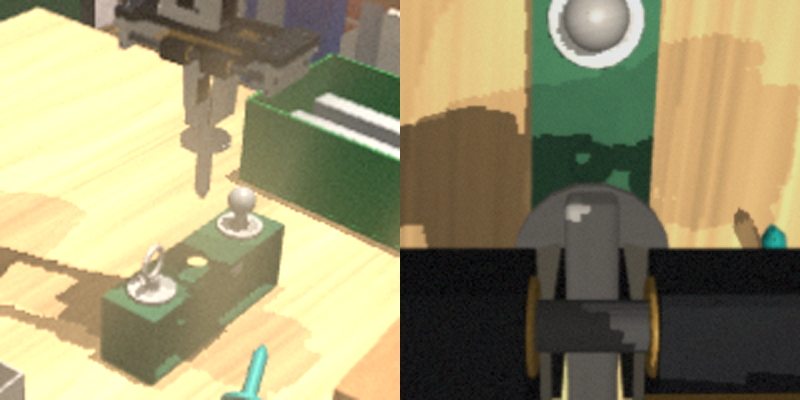

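The T-pin hangs upright in the jaws, its tip clear of the rack, with the ball and ring pins still in place. I'll carry it over the eye.

jog_arm --deltas '[{"dr":[0,0,0],"travel":[12,0,0],"grip":0},{"dr":[0,0,0],"travel":[36,0,-1],"grip":0},{"dr":[0,0,0],"travel":[68,0,-2],"grip":0},{"dr":[0,0,0],"travel":[100,0,-3],"grip":0},{"dr":[0,0,0],"travel":[132,0,-5],"grip":0},{"dr":[0,0,0],"travel":[164,0,-6],"grip":0},{"dr":[0,0,0],"travel":[196,0,-7],"grip":0},{"dr":[0,0,0],"travel":[228,0,-8],"grip":0},{"dr":[0,0,0],"travel":[260,0,-9],"grip":0},{"dr":[0,0,0],"travel":[292,0,-10],"grip":0},{"dr":[0,0,0],"travel":[324,0,-11],"grip":0},{"dr":[0,0,0],"travel":[356,0,-12],"grip":0},{"dr":[0,0,0],"travel":[388,0,-13],"grip":0},{"dr":[0,0,0],"travel":[420,0,-15],"grip":0},{"dr":[0,0,0],"travel":[450,0,-16],"grip":0},{"dr":[0,0,0],"travel":[472,0,-17],"grip":0},{"dr":[0,0,0],"travel":[486,0,-17],"grip":0},{"dr":[0,0,0],"travel":[493,0,-17],"grip":0},{"dr":[0,0,0],"travel":[493,0,-17],"grip":0},{"dr":[0,0,0],"travel":[493,0,-17],"grip":0}]'

```text
t: 9.5
position: [0.5658, -0.2541, 0.2165]
orientation: [-1.25, 1.144, -1.142]
wrist_force: [0.5, 1.3, -3.1]
width: 0.146
```

```bash
python3 wr.py w8; python3 - <<'E'
from h import *
from cell import *
np.set_printoptions(precision=4,suppress=True)
f=grab_frame("scene");i=f["color"][150:350,70:270,::-1]; i=cv2.resize(i,(500,500),interpolation=2)
o=observe();P=lambda p:tuple(((cv2.projectPoints(np.array([p]),f["rvec"],f["tvec"],f["K"],f["dist"])[0].ravel()-[69.5,149.5])*2.5).astype(int).tolist())
i=np.clip(i*1.5,0,255).astype(np.uint8)
t=o["position"];b=np.array([t[0],t[1]-.002,t[2]-.052])
print("pred tip",P(b),"eye",P((.5655,-.257,.095)),"z tip",b[2])
cv2.drawMarker(i,P(b),(0,0,255),0,12,1);cv2.drawMarker(i,P((.5655,-.257,.095)),(0,255,0),0,12,1)
w=cv2.imread("pics/w8.png")[110:260,180:330]
cv2.imwrite("pics/c8.png",np.hstack([i,cv2.copyMakeBorder(cv2.resize(w,(300,300)),0,200,0,0,0)]))
E
```

```text
9.5 [ 0.56579222 -0.25409149  0.21651884] [[0.0896, -0.0008, 0.996], [-0.996, 0.0011, 0.0896], [-0.0011, -1.0, -0.0007]] [ 0.45191194  1.25543399 -3.14964724] 0.145961150503229
pred tip (231, 219) eye (241, 280) z tip 0.16496363169380474
```

View pics/c8.png

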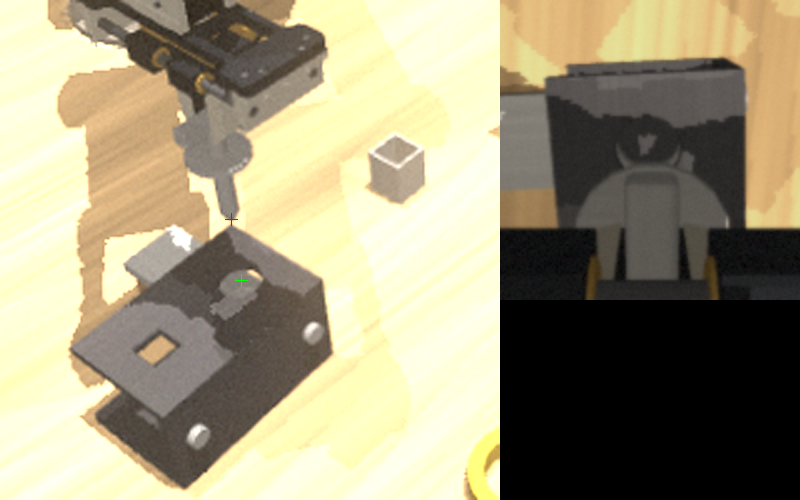

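The red cross (predicted tip) falls on the seen tip at (229,217), and the green cross sits in the eye at (241,283). The wrist view shows the bar centred on the eye as well. I'll lower it in stages and watch the force.

jog_arm --deltas '[{"dr":[0,0,0],"travel":[0,10,0],"grip":0},{"dr":[0,0,0],"travel":[0,28,0],"grip":0},{"dr":[0,0,0],"travel":[0,46,0],"grip":0},{"dr":[0,0,0],"travel":[0,58,0],"grip":0},{"dr":[0,0,0],"travel":[0,65,0],"grip":0},{"dr":[0,0,0],"travel":[0,70,0],"grip":0},{"dr":[0,0,0],"travel":[0,75,0],"grip":0},{"dr":[0,0,0],"travel":[0,80,0],"grip":0},{"dr":[0,0,0],"travel":[0,85,0],"grip":0},{"dr":[0,0,0],"travel":[0,85,0],"grip":0}]'

```text
t: 10.43
position: [0.5657, -0.2547, 0.1311]
orientation: [-1.25, 1.144, -1.142]
wrist_force: [-0.2, 1.4, -4.2]
width: 0.152
```

jog_arm --deltas '[{"dr":[0,0,0],"travel":[0,4,0],"grip":0},{"dr":[0,0,0],"travel":[0,8,0],"grip":0},{"dr":[0,0,0],"travel":[0,12,0],"grip":0},{"dr":[0,0,0],"travel":[0,16,0],"grip":0},{"dr":[0,0,0],"travel":[0,16,0],"grip":0}]'

```text
t: 10.85
position: [0.5654, -0.2547, 0.1148]
orientation: [-1.251, 1.144, -1.142]
wrist_force: [-0.4, -0.5, -3.5]
width: 0.149
```

jog_arm --deltas '[{"dr":[0,0,0],"travel":[0,5,0],"grip":0},{"dr":[0,0,0],"travel":[0,10,0],"grip":0},{"dr":[0,0,0],"travel":[0,15,0],"grip":0},{"dr":[0,0,0],"travel":[0,20,0],"grip":0},{"dr":[0,0,0],"travel":[0,25,0],"grip":0},{"dr":[0,0,0],"travel":[0,28,0],"grip":0},{"dr":[0,0,0],"travel":[0,30,0],"grip":0},{"dr":[0,0,0],"travel":[0,30,0],"grip":0}]'

```text
t: 11.52
position: [0.5657, -0.2548, 0.0853]
orientation: [-1.25, 1.144, -1.142]
wrist_force: [-0.4, 0.3, -3.4]
width: 0.145
```

jog_arm --deltas '[{"dr":[0,0,0],"travel":[0,1,0],"grip":0},{"dr":[0,0,0],"travel":[0,1.5,0],"grip":0},{"dr":[0,0,0],"travel":[0,1.5,0],"grip":0}]'

```text
t: 11.77
position: [0.5661, -0.255, 0.0846]
orientation: [-1.25, 1.143, -1.143]
wrist_force: [-0.7, 0.3, -3.7]
width: 0.147
```

jog_arm --deltas '[{"dr":[0,0,0],"travel":[0,0.7,0],"grip":0},{"dr":[0,0,0],"travel":[0,1.2,0],"grip":0},{"dr":[0,0,0],"travel":[0,1.2,0],"grip":0},{"dr":[0,0,0],"travel":[0,1.2,0],"grip":0}]'

```text
t: 12.1
position: [0.566, -0.2549, 0.0832]
orientation: [-1.25, 1.143, -1.143]
wrist_force: [-1.0, 0.3, -4.1]
width: 0.147
```

jog_arm --deltas '[{"dr":[0,0,0],"travel":[0,0.5,0],"grip":0},{"dr":[0,0,0],"travel":[0,1,0],"grip":0},{"dr":[0,0,0],"travel":[0,1,0],"grip":0},{"dr":[0,0,0],"travel":[0,1,0],"grip":0}]'

```text
t: 12.43
position: [0.566, -0.2549, 0.0822]
orientation: [-1.25, 1.143, -1.143]
wrist_force: [0.7, -0.6, -3.3]
width: 0.149
```

jog_arm --deltas '[{"dr":[0,0,0],"travel":[0,0.4,0],"grip":0},{"dr":[0,0,0],"travel":[0,0.8,0],"grip":0},{"dr":[0,0,0],"travel":[0,0.8,0],"grip":0},{"dr":[0,0,0],"travel":[0,0.8,0],"grip":0}]'

```text
t: 12.77
position: [0.566, -0.255, 0.0821]
orientation: [-1.25, 1.142, -1.143]
wrist_force: [-2.4, 2.5, 4.0]
width: 0.149
```

Force turned from −3.5 to +4 N at z = 0.082, exactly the expected seat height: the shoulder is on the plate. Release, then retreat upward.

jog_arm --deltas '[{"dr":[0,0,0],"travel":[0,0,0],"grip":0.2},{"dr":[0,0,0],"travel":[0,0,0],"grip":0.3},{"dr":[0,0,0],"travel":[0,0,0],"grip":0.5},{"dr":[0,0,0],"travel":[0,0,0],"grip":0.5},{"dr":[0,0,0],"travel":[0,0,0],"grip":0.5},{"dr":[0,0,0],"travel":[0,0,0],"grip":0.5},{"dr":[0,0,0],"travel":[0,-5,0],"grip":0.5},{"dr":[0,0,0],"travel":[0,-20,0],"grip":0.5},{"dr":[0,0,0],"travel":[0,-45,0],"grip":0.5},{"dr":[0,0,0],"travel":[0,-75,0],"grip":0.5},{"dr":[0,0,0],"travel":[0,-105,0],"grip":0.5},{"dr":[0,0,0],"travel":[0,-130,0],"grip":0.5},{"dr":[0,0,0],"travel":[0,-140,0],"grip":0.5},{"dr":[0,0,0],"travel":[0,-140,0],"grip":0.5},{"dr":[0,0,0],"travel":[0,-140,0],"grip":0.5}]'

```text
t: 14.02
position: [0.5657, -0.2548, 0.2207]
orientation: [-1.25, 1.143, -1.143]
wrist_force: [0.1, 1.1, -1.2]
width: 0.502
```

```bash
python3 wr.py w9; python3 - <<'E'
from h import *
from cell import *
g=grab_frame("scene")["color"][:,:,::-1]
f=cv2.resize(g[200:350,80:230],(400,400),interpolation=2);r=cv2.resize(g[120:240,250:370],(300,300),interpolation=2); w=cv2.imread("pics/w9.png")[100:250,180:330]
w=cv2.resize(w,(300,300))
i=np.zeros((600,700,3),np.uint8);i[:400,:400]=f;i[:300,400:]=w;i[300:,400:]=r
cv2.imwrite("pics/c9.png",np.clip(i*1.5,0,255).astype(np.uint8))
E
```

```text
14.0167 [ 0.56574981 -0.25478839  0.22073437] [[0.0894, -0.0004, 0.996], [-0.996, 0.0002, 0.0894], [-0.0002, -1.0, -0.0004]] [ 0.08663101  1.13439017 -1.15457098] 0.5017125023595667
```

View pics/c9.png

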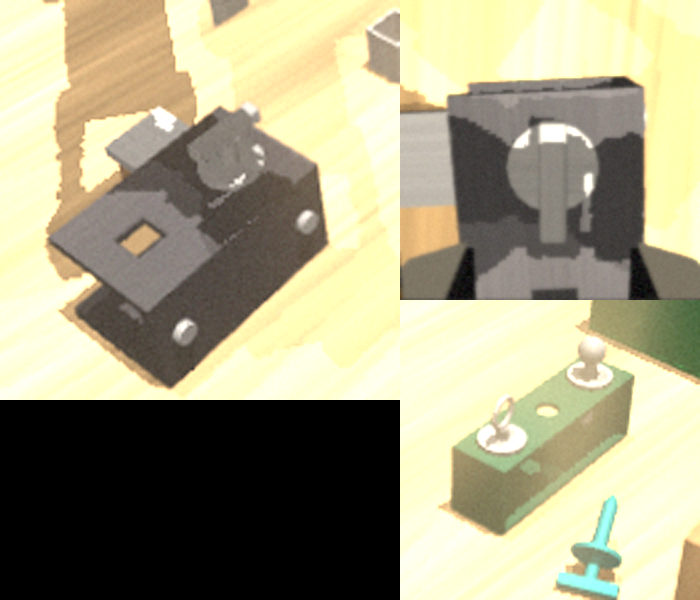

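The shoulder disc lies flat on the plate over the eye, and the gripper is clear. The ball and ring pins are still in the rack. Handing in.

```bash
python3 -c "from cell import *; print(finish_job())"
```

```text
the job is handed in; nothing more can be done
None
```

The T-handled pin is in the coupling's round eye with its shoulder on the top plate, and I handed the job in at about 14 s. I lowered it in by hand; at z = 0.082, the expected seating height, the vertical wrist force went from about −3.5 N to +4 N. I then let go and backed straight up.

**Last checks:** the final pictures show the shoulder disc flat over the eye and the gripper clear. The ball and ring pins are still in the rack.

**What failed or disagreed:**
- **First grasp:** the jaws shut on nothing above the bar. The scene and wrist cameras both put the real fingertips about 32 mm short of the reported TCP. I corrected for that, and the second grasp held at a width of 13.6 mm on the 14 mm bar.
- **Turquoise look-alike:** it stood upright in the first picture and was lying on its side by my first close look, before the pin was lifted. I never moved towards it, and by my measurements nothing on the gripper could reach it. I did not see it fall, though, so I can't say for certain why it tipped.
- **Camera agreement:** the top and wrist views differed by about 3 mm on the eye's position. That is well within the roughly 10 mm of clearance each side.

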